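# Swap the wrong circuit board in the card rack

### The job

The upright card rack should hold only thick boards with blue handles, but one of its three is a thin board with an orange handle: pull it out and stand it fully down in the empty grey sloping stock pocket. Then take the thick blue-handled spare from the blue sloping pocket and push it fully home in the rack slot you freed: feel along the slot until its notch drops over the coding key hidden at the bottom and it goes down to the floor. Leave all the other boards seated as they are and everything else on the bench where it is.

Things in the scene. Friction and masses are not known exactly. Their poses are not given: they have to be found in the camera images.
- rack: Aluminium card rack, fixed. Origin on the table under its middle slot; z up. Three upright slots 62 mm apart along y, open on top: each 130 long (x), 15 wide (y), 45 deep, floor 14 mm above the table, plus a 10 mm mouth flaring 6 mm to each side. Fixed wall 6 mm to +y of the slot point; from -y a brass spring strip, 25 mm above the floor, presses thick boards against it.
- slot0 (a point): Middle of the slot floor, 14 mm above the table; the lower edge of a board that is home is at this height. Slot on the rack's -y side. In any slot, a thick board meets the spring strip about 32 mm above home; 4 to 12 N pushes it past, and 3 to 9 N friction holds it from there on: it does not sink home by its own weight. A thin board stands loose.
- slot1 (a point): Middle of the slot floor, 14 mm above the table; the lower edge of a board that is home is at this height. Middle slot. A red coding key, a rib 10 long (x) and 12 high, stands across every slot floor, up to 8 mm either way from the middle along x: different in each slot, not reported. A thick board goes home only with its notch over the key.
- slot2 (a point): Middle of the slot floor, 14 mm above the table; the lower edge of a board that is home is at this height. Slot on the rack's +y side. A thick board that stops hard 12 mm above home sits on the coding key: lift it a few mm, shift it a little along the slot (it has 10 mm of play each way) and try again until it goes down to the floor.
- board_a: Thick circuit board, BLUE handle: plate 110 wide (x), 12 thick (y), 80 high, with a notch 14 wide (x) and 14 high in the middle of its lower edge; on top a handle 60 wide (x), 14 thick (y), 25 high (105 in all); about 200 g. Origin: middle of its lower edge; z up through the handle, y thickness, x width. Belongs in the rack and starts home in a rack slot.
- board_b: Thick circuit board, BLUE handle: plate 110 wide (x), 12 thick (y), 80 high, with a notch 14 wide (x) and 14 high in the middle of its lower edge; on top a handle 60 wide (x), 14 thick (y), 25 high (105 in all); about 200 g. Origin: middle of its lower edge; z up through the handle, y thickness, x width. Belongs in the rack and starts home in a rack slot.
- board_c: Thin circuit board, ORANGE handle: plate 110 wide (x), 7 thick (y), 80 high, with a notch 50 wide and 14 high in its lower edge; on top a handle 60 wide (x), 9 thick (y), 25 high (105 in all); about 120 g. Origin: middle of its lower edge; z up through the handle, y thickness, x width. The wrong board: starts loose in a rack slot. True mass 0.8 to 1.4 of that.
- board_d: Thick circuit board, BLUE handle: plate 110 wide (x), 12 thick (y), 80 high, with a notch 14 wide (x) and 14 high in the middle of its lower edge; on top a handle 60 wide (x), 14 thick (y), 25 high (105 in all); about 200 g. Origin: middle of its lower edge; z up through the handle, y thickness, x width. The spare: starts in the blue sloping pocket. True mass 0.7 to 1.4 of that.
- board_e: Thin circuit board, ORANGE handle: plate 110 wide (x), 7 thick (y), 80 high, with a notch 50 wide and 14 high in its lower edge; on top a handle 60 wide (x), 9 thick (y), 25 high (105 in all); about 120 g. Origin: middle of its lower edge; z up through the handle, y thickness, x width. Stock board, stays in its grey sloping pocket.
- pocket_wide: Blue sloping stock pocket, slot 15 wide (y), fixed; holds the spare loosely. Origin under its foot, 8 mm above the table. Slot 115 long, 40 deep, plus an 11 mm mouth flaring 6 mm to each side. Its axis, along which a board is drawn out, is (-0.343, 0, 0.939) in this frame (0.35 rad from vertical, top leaning to -x, the robot's side). The three pockets stand 62 mm apart along y, in any order.
- pocket_thin: Grey sloping stock pocket, slot 10 wide (y), fixed; holds a thin board loosely. Origin under its foot, 8 mm above the table. Slot 115 long, 40 deep, plus an 11 mm mouth flaring 6 mm to each side. Its axis, along which a board is drawn out, is (-0.343, 0, 0.939) in this frame (0.35 rad from vertical, top leaning to -x, the robot's side). The three pockets stand 62 mm apart along y, in any order.
- pocket_free: Grey sloping stock pocket, slot 10 wide (y), fixed; empty at first. Origin under its foot, 8 mm above the table. Slot 115 long, 40 deep, plus an 11 mm mouth flaring 6 mm to each side. Its axis, along which a board is drawn out, is (-0.343, 0, 0.939) in this frame (0.35 rad from vertical, top leaning to -x, the robot's side). The three pockets stand 62 mm apart along y, in any order.
- pocket_free_seat (a point): Centre of the sloping floor of the empty pocket's slot, where the lower edge centre of a thin board comes to rest (within 3 mm along the slot). At (12, 0, 34) mm in the pocket's frame.
- multimeter: Yellow multimeter lying flat, 85 x 170 x 36 mm, bystander. Origin under its centre.
- solder_reel: Steel-grey reel, 68 mm across, 55 high, bystander. Origin under its centre.
- transformer: Dark steel and brass transformer, 78 x 72 x 60 mm, bystander. Origin under its centre.
- tip_pot: Black open pot, 70 mm across, 45 high, bystander. Origin under its centre.
- driver: Screwdriver 190 mm long lying flat, bystander. Origin under it.

How it is judged:
By the outcome, as a careful person would: the job done as asked, in the order asked, and still so for the second after the job is handed in, with the robot touching nothing.
It also fails if it takes over 72 s, if anything falls off the work surface, if the arm or the gripper's body presses on something with over 40 N, if the wrist force passes 120 N, or if a joint passes its speed limit or range.

### The arm

A 6-joint arm with a two-finger parallel gripper is mounted at the origin on the work surface. World frame = base frame: x ahead of the robot, y to its left, z up, the work surface at z = 0. Lengths are in m, angles in rad, forces in N, time in s.
With the tool pointing down it reaches from about 0.35 to 0.85 m from the base axis. Payload 8.1 kg.
Tool frame: the origin (TCP) lies midway between the tips of the shut fingers; the grasp point (between the pads) lies robot.grip_depth behind it (robot.grip_depth is the distance from the TCP to the grasp point, in m); z points along the fingers, y is the line along which they close (so a half turn about z gives the same grasp; the last joint's range is limited). The gripper opens to 93 mm and grips with 3 to 60 N. Pads are 15 mm wide; open, the fingers measure 128 mm over their backs; the gripper's body (75 mm by 188 mm) begins 65 mm behind the grasp point.
Start: joints at [1.145, 0.13, 1.488, -0, 1.523, -0.085], TCP at [0.201, 0.566, 0.219] pointing down, gripper open.
Joint ranges: [-2.96, 2.96], [-0.89, 2.26], [0.02, 2.5], [-1.34, 4.48], [0, 2.73], [-2.66, 2.66]. Speed limits (rad/s): [2.39, 2.39, 2.79, 3.14, 3.14, 3.14].

### API

Orientations are given as a rotation vector (axis times angle).
In Python, from plant import robot gives the robot as it stands.
- The arm moves only by the tool carry_out, never from a script. Its argument "rows" is a list of rows, each a list of 6 numbers: the shift along the tool's x, y, z in m, then the turn, a rotation vector about the tool's x, y, z in degrees. A call has 1 to 12 rows; each row is the pose to reach, as a shift and turn from the pose commanded when the call began, along the tool's axes at that moment; what a row does not reach only later rows make up. A row lasts 1/8 s, in which the tool goes at most 62.5 mm and 10.7 degrees, less where a joint would pass 70% of its speed; a pose out of reach is approached as far as the arm can. A call with a gripper value outside its range is refused whole. "jaw" is the closure in counts, from 0 (fully open) to 255 (shut), set as the call begins (left out, the last holds). The fingers move at their own pace and stop on an object; "force" is the grip in N (left out, the last holds). Time passes only in rows, so rows that repeat a pose let the fingers close. It gives the time, the measured TCP pose, the force, the opening and the grip force at its end, in the units of the state.
- robot.read_state(): the state, without advancing time (a new reading comes with each control period).
- robot.read_camera(name): name is "scene" or "top" or "wrist"; returns the picture (480x640x3 uint8, red, green, blue); there is no depth.
- robot.camera_model(name): a dict with "fx", "fy", "cx", "cy" (pixels), "dist" ([k1, k2, p1, p2, k3] as OpenCV has them; the pictures are not rectified), "R" (3x3) and "t" (3): a world point X has camera coordinates R X + t; the wrist camera has in their place "mount" (4x4, takes a point from camera to tool coordinates, whose origin is the TCP and whose axes are the flange's). Camera axes: x right, y down, z forward; pixel columns grow to the right and rows downward; lengths in m; the calibration is good to about 2 mm. A picture is of the moment at which its call begins: read the wrist's pose just before it. camera_model takes no time and is no camera call.
- robot.close_job(): hands the job in; it is judged then, once.
Trained networks look in the newest picture that a camera, given by its name, has taken for a name from the list of things; names that differ only in an ending like _2 or _b are one class to them, and where a whole thing is asked for, a point or a joint stands for the part that bears it (a point fixed in the world has none). Each returns a list of dicts, best first, with "conf" (0 to 1); they miss things now and then, are a little off and sometimes report something else, mostly with a low value. They report only what shows in the picture. A call takes as long as a camera call.
- robot.outline_of(camera, target): "pixels" (480x640 bool, what is visible of it) and "pixel" ([column, row] in pixels, amid what is visible of it).
The state is a dict: "t": time; "q": joint angles; "dq": joint speeds; "joint_torque": joint torques, N m; "tool_pos": TCP position; "orientation": TCP orientation; "force": force on the tool from outside, world axes, zero at the start; "wrist_torque": the same for the moment, N m; "opening": finger opening in m; "gripper_force": force on a finger pad.
Only numpy, scipy, OpenCV 4.12 (cv2) and the standard library are available. Lean on these libraries where they do the work, as an engineer would, in place of code of your own. Each camera call takes 0.05 s, during which the arm holds its last target. There are 200 camera calls.

## Working session

There is one attempt and no reset: what is moved stays moved. The work goes in short steps, Python scripts to look and compute and a tool call to move; the robot and the scene stay as the last step left them, time stands still between calls to the robot, and variables do not carry over. Pictures are saved under pics/ and viewed, at most 10 in all, crops included, and the job is handed in when it is done.

Besides the shell and the picture viewer there is one more tool, called as a command line: name --pt "numbers of a row" for each row, then --argument value for the rest. carry_out: Moves the arm, as the interface text tells. Its arguments: {"type":"object","properties":{"rows":{"type":"array"},"jaw":{"type":"number"},"force":{"type":"number"}},"required":["rows"]}

```bash
ls; mkdir -p pics; python3 - <<'E'
from plant import robot
import cv2,numpy as np
print(robot.read_state()); print(robot.grip_depth)
for c in ("scene","top"):
    cv2.imwrite(f"pics/{c}0.png",robot.read_camera(c)[:,:,::-1]); print(c,robot.camera_model(c))
print(robot.camera_model("wrist"))
for c in ("scene","top"):
    for n in ("rack","board_a","board_c","pocket_wide","pocket_thin","pocket_free"):
        print(c,n,[(round(d["conf"],2),np.round(d["pixel"]),int(d["pixels"].sum())) for d in robot.outline_of(c,n)])
E
```

```text
pics
{'t': 0.0, 'q': array([ 1.14459749e+00,  1.31190308e-01,  1.48925729e+00,  2.49243717e-05,
        1.52299148e+00, -8.54211347e-02]), 'dq': array([-0.00028085,  0.00097806, -0.00101793,  0.00071389, -0.00055773,
        0.0017971 ]), 'joint_torque': array([ 1.02954742e-03, -5.59845507e+01, -4.91763139e+01,  7.68543268e-02,
        3.50006029e-02, -1.69492600e-04]), 'tool_pos': array([0.20028123, 0.56499048, 0.21758211]), 'orientation': array([-5.32624346e-01, -3.09561324e+00,  2.79564241e-03]), 'force': array([ 0.36251034, -0.34521557, -0.26173564]), 'wrist_torque': array([0.01709671, 0.00809162, 0.02488391]), 'gripper_force': 0.0, 'opening': 0.09310455966027419}
0.0188
scene {'fx': 451.0782500543264, 'fy': 451.0782500543264, 'cx': 314.18622778054873, 'cy': 251.3374967224479, 'dist': array([0.03494155, 0.        , 0.        , 0.        , 0.        ]), 'R': array([[-0.81786299,  0.57515117, -0.01735671],
       [ 0.43078827,  0.59202476, -0.68112272],
       [-0.38147292, -0.56454214, -0.73196351]]), 't': array([ 0.52722606, -0.24409881,  1.45440611])}
top {'fx': 531.331505788130
[... 1428 characters left out ...]
ne pocket_thin [(0.56, array([367., 264.]), 725)]
scene pocket_free [(0.97, array([408., 293.]), 1262)]
top rack [(0.8, array([397., 275.]), 4180), (0.46, array([431., 283.]), 392), (0.25, array([224., 273.]), 882)]
top board_a [(0.85, array([272., 279.]), 271), (0.79, array([428., 281.]), 403), (0.77, array([400., 276.]), 308), (0.63, array([377., 268.]), 286), (0.6, array([248., 278.]), 429)]
top board_c [(0.85, array([272., 279.]), 271), (0.79, array([428., 281.]), 403), (0.77, array([400., 276.]), 308), (0.63, array([377., 268.]), 286), (0.6, array([248., 278.]), 429)]
top pocket_wide []
top pocket_thin [(0.59, array([278., 260.]), 397)]
top pocket_free [(0.72, array([224., 275.]), 985)]
```

```bash
python3 - <<'E'
import cv2
a=cv2.imread("pics/top0.png")[190:360,180:480]
b=cv2.imread("pics/scene0.png")[130:330,250:450]
a=cv2.resize(a,None,fx=2.6,fy=2.6,interpolation=cv2.INTER_CUBIC); cv2.imwrite("pics/t1.png",a)
b=cv2.resize(b,None,fx=3,fy=3,interpolation=cv2.INTER_CUBIC); cv2.imwrite("pics/s1.png",b)
E
```

```text
(no output)
```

View pics/t1.png

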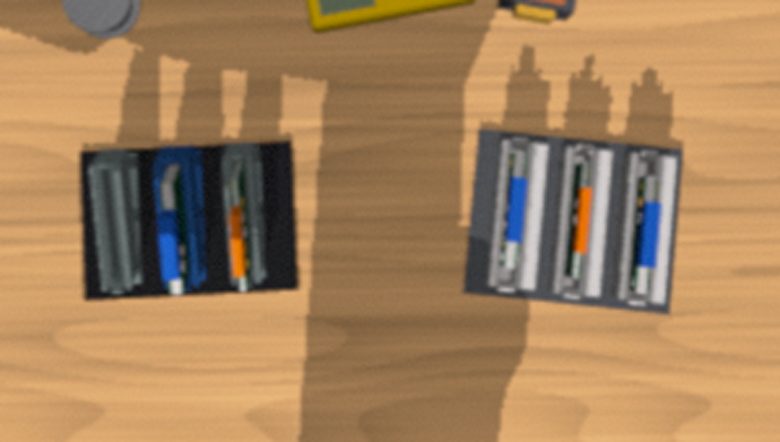

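View pics/top0.png

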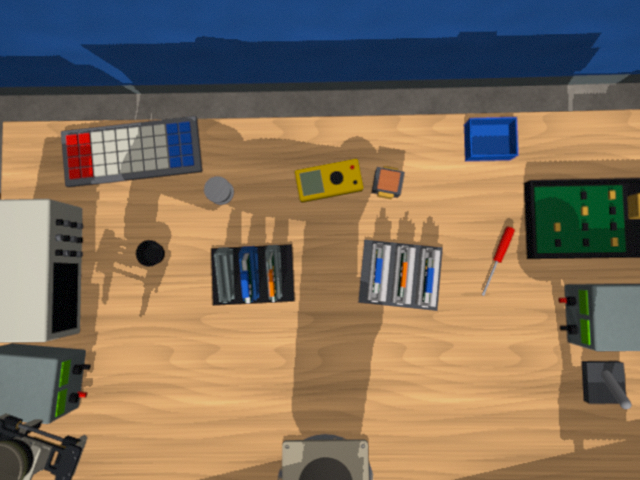

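View pics/s1.png

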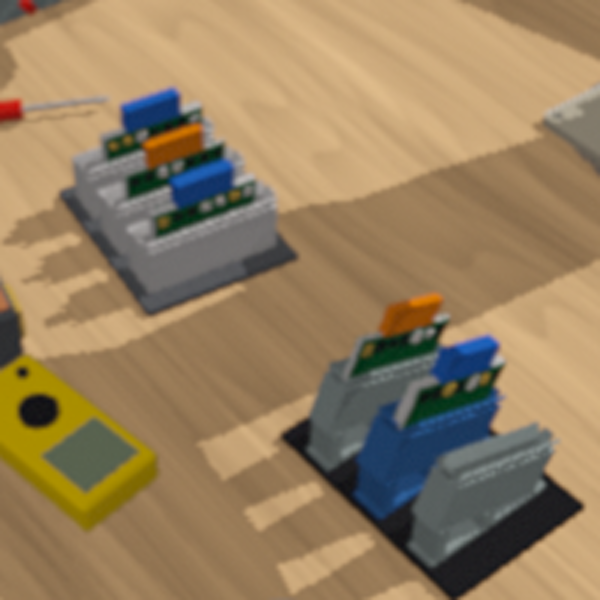

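The top view shows the rack at about (400,275): its middle slot holds the orange board (403,270), with blue boards at (377,268) and (428,281). The pockets are at about (253,275), from left to right: empty grey (224,275), blue with the spare (248,278), and grey with the orange stock board (272,279). The scene view agrees.

```bash
cat > h.py <<'E'
from plant import robot
import cv2, numpy as np
from scipy.spatial.transform import Rotation as Ro
def tcp():
    s=robot.read_state(); return np.array(s["tool_pos"]), Ro.from_rotvec(s["orientation"]).as_matrix()
def cam(name,pose=None):
    m=robot.camera_model(name); K=np.array([[m["fx"],0,m["cx"]],[0,m["fy"],m["cy"]],[0,0,1]])
    if name=="wrist":
        p,R=pose or tcp(); M=m["mount"]; Rc=R@M[:3,:3]; C=p+R@M[:3,3]   # cam->world
    else: Rc=m["R"].T; C=-Rc@m["t"]
    return K,m["dist"],Rc,C
def rays(c,uv):
    K,d,Rc,C=c; n=cv2.undistortPoints(np.float64(uv).reshape(-1,1,2),K,d).reshape(-1,2)
    return np.c_[n,np.ones(len(n))]@Rc.T
def onplane(c,uv,p0,n):   # intersect pixels with plane
    r=rays(c,uv); C=c[3]; return C+r*(((np.asarray(p0)-C)@n)/(r@n))[:,None]
def onz(c,uv,z): return onplane(c,uv,[0,0,z],np.array([0,0,1.]))
def proj(c,X):
    K,d,Rc,C=c; return cv2.projectPoints(np.float64(X).reshape(-1,1,3),cv2.Rodrigues(Rc.T)[0],-Rc.T@C,K,d)[0].reshape(-1,2)
def blobs(img,col,amin=60):
    h=cv2.cvtColor(img,cv2.COLOR_RGB2HSV)
    lo,hi=((103,140,60),(125,255,255)) if col=="blue" else ((5,170,90),(18,255,255))
    m=cv2.inRange(h,lo,hi); n,l,st,ce=cv2.connectedComponentsWithStats(m)
    return [(l==i) for i in range(1,n) if st[i,4]>=amin]
def rect(mask):
    ys,xs=np.nonzero(mask); return cv2.minAreaRect(np.c_[xs,ys].astype(np.float32))
E
python3 - <<'E'
from h import *
c=cam("top")
cr=lambda L: np.array(L)/2.6+[180,190]-[.3,.3]
np.set_printoptions(precision=4,suppress=True)
P=onz(c,cr([(480,130),(683,150),(668,313),(464,292)]),0.008); print("rack",P,P.mean(0))
P=onz(c,cr([(82,152),(291,142),(299,288),(87,299)]),0.004); print("pock",P,P.mean(0))
print("board handles rack",onz(c,cr([(515,208),(582,221),(649,234)]),.119))
print("ends slot",onz(c,cr([(523,138),(505,290),(585,145),(570,297),(649,152),(636,305)]),.065))
p,R=tcp();print(p);print(R)
E
```

```text
rack [[ 0.6164 -0.1115  0.008 ]
 [ 0.593  -0.3138  0.008 ]
 [ 0.4316 -0.2936  0.008 ]
 [ 0.4549 -0.0921  0.008 ]] [ 0.524  -0.2028  0.008 ]
pock [[0.6009 0.2906 0.004 ]
 [0.6076 0.0791 0.004 ]
 [0.461  0.0727 0.004 ]
 [0.4533 0.2854 0.004 ]] [0.5307 0.1819 0.004 ]
board handles rack [[ 0.5372 -0.1347  0.119 ]
 [ 0.5243 -0.1958  0.119 ]
 [ 0.5116 -0.2566  0.119 ]]
ends slot [[ 0.6045 -0.1489  0.065 ]
 [ 0.4594 -0.1282  0.065 ]
 [ 0.5968 -0.2082  0.065 ]
 [ 0.452  -0.1899  0.065 ]
 [ 0.5891 -0.2691  0.065 ]
 [ 0.4436 -0.2523  0.065 ]]
[0.2005 0.5655 0.2187]
[[-0.9425  0.3342  0.    ]
 [ 0.3342  0.9425  0.    ]
 [-0.      0.     -1.    ]]
```

carry_out --pt "-0.365 -0.28 -0.02 0 0 -21.3" --pt "-0.365 -0.28 -0.02 0 0 -21.3" --pt "-0.365 -0.28 -0.02 0 0 -21.3" --pt "-0.365 -0.28 -0.02 0 0 -21.3" --pt "-0.365 -0.28 -0.02 0 0 -21.3" --pt "-0.365 -0.28 -0.02 0 0 -21.3" --pt "-0.365 -0.28 -0.02 0 0 -21.3" --pt "-0.365 -0.28 -0.02 0 0 -21.3" --pt "-0.365 -0.28 -0.02 0 0 -21.3" --pt "-0.365 -0.28 -0.02 0 0 -21.3"

```text
t: 1.95
tool_pos: [0.4506, 0.1802, 0.2386]
orientation: [0.049, -3.141, -0.001]
force: [0.6, 0.4, -0.2]
opening: 0.0927
gripper_force: 0.0
```

```bash
cat > look.py <<'E'
import sys; from h import *
n=sys.argv[1]; np.set_printoptions(precision=4,suppress=True)
p,R=tcp(); img=robot.read_camera("wrist"); np.savez(f"pics/{n}.npz",p=p,R=R,img=img)
cv2.imwrite(f"pics/{n}.png",img[:,:,::-1]); print(robot.read_state()["t"],p); print(R)
E
python3 look.py pw
```

```text
2.0 [0.4506 0.1802 0.2386]
[[-0.9995 -0.0309 -0.0003]
 [-0.0309  0.9995  0.0004]
 [ 0.0003  0.0004 -1.    ]]
```

View pics/pw.png

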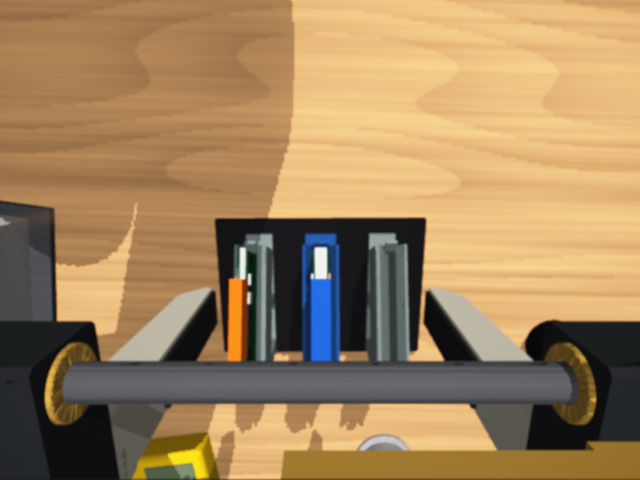

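The wrist view shows the pockets at columns 240, 320 and 385, but a gripper bar at row 380 hides their far end. I'll move 85 mm forward and look again.

carry_out --pt "-0.06 0 0 0 0 0" --pt "-0.09 0 0 0 0 0" --pt "-0.09 0 0 0 0 0" --pt "-0.09 0 0 0 0 0"

```text
t: 2.5
tool_pos: [0.5399, 0.1834, 0.2384]
orientation: [0.051, -3.14, 0.0]
force: [-0.7, 0.4, 0.3]
opening: 0.0932
gripper_force: 0.0
```

```bash
python3 look.py pw2
```

```text
2.55 [0.5399 0.1834 0.2384]
[[-0.9995 -0.0324 -0.001 ]
 [-0.0324  0.9995 -0.    ]
 [ 0.001   0.     -1.    ]]
```

View pics/pw2.png

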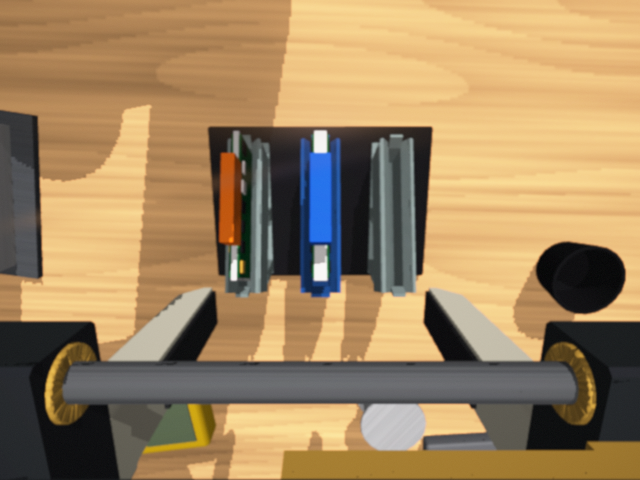

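carry_out --pt "-0.0 -0.05 0 0 0 9" --pt "0.014 -0.38 0 0 0 9" --pt "0.014 -0.38 0 0 0 9" --pt "0.014 -0.38 0 0 0 9" --pt "0.014 -0.38 0 0 0 9" --pt "0.014 -0.38 0 0 0 9" --pt "0.014 -0.38 0 0 0 9" --pt "0.014 -0.38 0 0 0 9" --pt "0.014 -0.38 0 0 0 9" --pt "0.014 -0.38 0 0 0 9"

```text
t: 3.8
tool_pos: [0.539, -0.196, 0.2388]
orientation: [0.194, 3.135, 0.0]
force: [-0.8, 0.2, -0.8]
opening: 0.093
gripper_force: 0.0
```

```bash
python3 look.py rw
```

```text
3.85 [ 0.539  -0.196   0.2388]
[[-0.9923  0.1235  0.0002]
 [ 0.1235  0.9923  0.0002]
 [-0.0002  0.0003 -1.    ]]
```

View pics/rw.png

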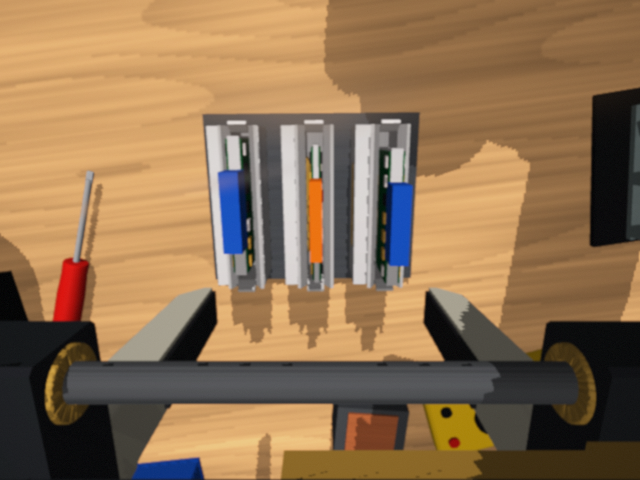

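The rack view shows the orange handle at (316,220) in the middle slot, with blue handles at (231,212) and (400,224). The pocket view shows the spare's handle at (320,197), the stock board's at (230,197) and the empty pocket at (394,215).

```bash
cat > m.py <<'E'
from h import *
np.set_printoptions(precision=4,suppress=True)
def load(n):
    d=np.load(f"pics/{n}.npz"); return d["img"],cam("wrist",(d["p"],d["R"]))
def meas(n,col,p0,nn,ok):
    img,c=load(n); out=[]
    for b in blobs(img,col,200):
        ys,xs=np.nonzero(b)
        if not ok(xs.mean(),ys.mean()): continue
        bx=cv2.boxPoints(rect(b)); P=onplane(c,bx,p0,nn)
        e1=P[1]-P[0];e2=P[2]-P[1]
        if np.linalg.norm(e1)<np.linalg.norm(e2): e1,e2=e2,e1
        print(n,col,np.round([xs.mean(),ys.mean()]),"C",P.mean(0),"LxW",np.linalg.norm(e1),np.linalg.norm(e2),"dir",np.degrees(np.arctan(e1[1]/e1[0])))
z=np.array([0,0,1.])
roi=lambda u,v:190<u<440 and 100<v<300
meas("rw","orange",[0,0,.119],z,roi); meas("rw","blue",[0,0,.119],z,roi)
a=np.radians(1.8); n=np.array([-.343*np.cos(a),-.343*np.sin(a),.939])
p0=np.array([.53,.18,.0])+[-.024,0,.1406]
meas("pw2","blue",p0,n,roi); meas("pw2","orange",p0,n,roi)
img,c=load("rw")
print("rack base",onz(c,[(203,114),(420,113),(411,280),(217,279)],.008))
print("rack mouth ends mid slot",onz(c,[(315,124),(315,288)],.069))
img,c=load("pw2")
print("pocket base",onz(c,[(208,127),(432,127),(424,275),(219,275)],.006))
E
python3 m.py
python3 - <<'E'
import cv2
a=cv2.imread("pics/rw.png")[105:300,195:430]; b=cv2.imread("pics/pw2.png")[105:300,205:440]
cv2.imwrite("pics/ab.png",cv2.resize(cv2.hconcat([a,b]),None,fx=1.7,fy=2.9,interpolation=cv2.INTER_CUBIC))
E
```

```text
rw orange [315. 219.] C [ 0.5246 -0.197   0.119 ] LxW 0.06332977694934465 0.0106752401510777 dir -7.019878064694983
rw blue [231. 212.] C [ 0.5106 -0.2558  0.119 ] LxW 0.06137539940666026 0.015931486194050617 dir -7.281826060801096
rw blue [399. 223.] C [ 0.5349 -0.136   0.119 ] LxW 0.06237880559745733 0.01745445265701888 dir -6.470198937913596
pw2 blue [320. 214.] C [0.5163 0.1842 0.1444] LxW 0.10466516746127195 0.02768553880221094 dir 1.5853777498992225
pw2 orange [229. 199.] C [0.5068 0.1232 0.1403] LxW 0.06223246268290357 0.014133617264381892 dir 2.9166634298618836
rack base [[ 0.4307 -0.2929  0.008 ]
 [ 0.4552 -0.0889  0.008 ]
 [ 0.6215 -0.1082  0.008 ]
 [ 0.5951 -0.3113  0.008 ]]
rack mouth ends mid slot [[ 0.455  -0.1884  0.069 ]
 [ 0.5949 -0.2062  0.069 ]]
pocket base [[0.4594 0.0745 0.006 ]
 [0.4524 0.2892 0.006 ]
 [0.6019 0.2965 0.006 ]
 [0.609  0.0801 0.006 ]]
```

View pics/ab.png

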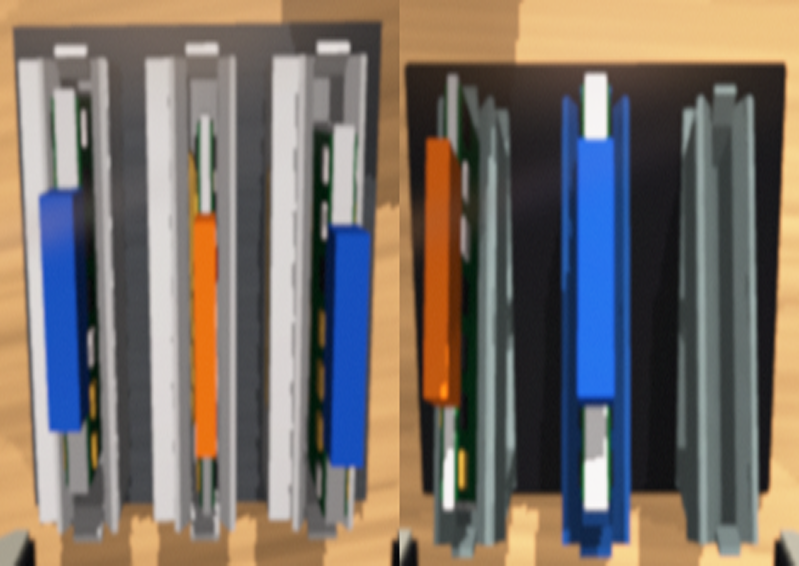

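```bash
python3 - <<'E'
from m import *
a=np.radians(2.0); R=np.array([[np.cos(a),-np.sin(a),0],[np.sin(a),np.cos(a),0],[0,0,1]])
ax=R@[-.343,0,.939]; xd=R@[.939,0,.343]; yd=R@[0,1.,0]
img,c=load("pw2"); cr=lambda L:(np.array(L,float)-[400,0])/[1.7,2.9]+[205,105]
# spare handle top plane through approx seat
for it in range(1):
    C0=np.array([.516,.184,.1406])
    P=onplane(c,cr([(596,139),(596,398)]),C0,ax); L=(P[1]-P[0])@xd
    print("handle",P,L)
    # pick centre at z .1406 along view
    c2=P.mean(0); print("top centre",c2)
# enforce seat: centre z must be .1406
uv=cr([(596,268.5)]); T=onz(c,uv,.1406)[0]; S=T-.105*ax; print("spare seat",S,"origin",S-R@[.012,0,.034])
P=onplane(c,cr([(596,74),(596,508)]),S+.08*ax,ax); print("plate ends",(P-S)@xd)
F=S+.062*yd; print("free seat est",F)
for h in (.040,.051):
    P=onplane(c,cr([(725,88),(728,540),(725,97),(725,530)]),F+h*ax,ax); print(h,"free ends x'",(P-F)@xd,"y",(P-F)@yd)
    P=onplane(c,cr([(596,92),(596,555),(596,545)]),S+h*ax,ax); print(h,"wide ends x'",(P-S)@xd)
# overlay: predicted free mouth, spare
im=img[:,:,::-1].copy()
for B,w in ((F,.011),(S,.0135)):
    for h,l,ww in ((.051,.0575,w),(.04,.0575,w-.006)):
        q=proj(c,[B+h*ax+i*l*xd+j*ww*yd for i,j in((-1,-1),(-1,1),(1,1),(1,-1))]); cv2.polylines(im,[np.int32(q*8)],True,(0,0,255) if h>.05 else (0,255,255),1,cv2.LINE_AA,3)
q=proj(c,[S+.105*ax+i*.03*xd+j*.007*yd for i,j in((-1,-1),(-1,1),(1,1),(1,-1))]); cv2.polylines(im,[np.int32(q*8)],True,(0,255,0),1,cv2.LINE_AA,3)
cv2.imwrite("pics/ov.png",cv2.resize(im[105:305,280:440],None,fx=4,fy=3,interpolation=cv2.INTER_CUBIC))
E
```

```text
rw orange [315. 219.] C [ 0.5246 -0.197   0.119 ] LxW 0.06332977694934465 0.0106752401510777 dir -7.019878064694983
rw blue [231. 212.] C [ 0.5106 -0.2558  0.119 ] LxW 0.06137539940666026 0.015931486194050617 dir -7.281826060801096
rw blue [399. 223.] C [ 0.5349 -0.136   0.119 ] LxW 0.06237880559745733 0.01745445265701888 dir -6.470198937913596
pw2 blue [320. 214.] C [0.5163 0.1842 0.1444] LxW 0.10466516746127195 0.02768553880221094 dir 1.5853777498992225
pw2 orange [229. 199.] C [0.5068 0.1232 0.1403] LxW 0.06223246268290357 0.014133617264381892 dir 2.9166634298618836
rack base [[ 0.4307 -0.2929  0.008 ]
 [ 0.4552 -0.0889  0.008 ]
 [ 0.6215 -0.1082  0.008 ]
 [ 0.5951 -0.3113  0.008 ]]
rack mouth ends mid slot [[ 0.455  -0.1884  0.069 ]
 [ 0.5949 -0.2062  0.069 ]]
pocket base [[0.4594 0.0745 0.006 ]
 [0.4524 0.2892 0.006 ]
 [0.6019 0.2965 0.006 ]
 [0.609  0.0801 0.006 ]]
handle [[0.4764 0.1828 0.1261]
 [0.5339 0.1846 0.1471]] 0.061202359404864654
top centre [0.5051 0.1837 0.1366]
spare seat [0.5409 0.1849 0.042 ] origin [0.5289 0.1845 0.008 ]
plate ends [-0.0557  0.0546]
free seat est [0.5387 0.2469 0.042 ]
0.04 free ends x' [-0.067   0.0635 -0.0643  0.0607] y [ 0.002   0.001   0.002  -0.0004]
0.04 wide ends x' [-0.0659  0.0675  0.0647]
0.051 free ends x' [-0.0628  0.0632 -0.0602  0.0605] y [-0.0001 -0.0011 -0.0002 -0.0024]
0.051 wide ends x' [-0.0618  0.0672  0.0645]
```

View pics/ov.png

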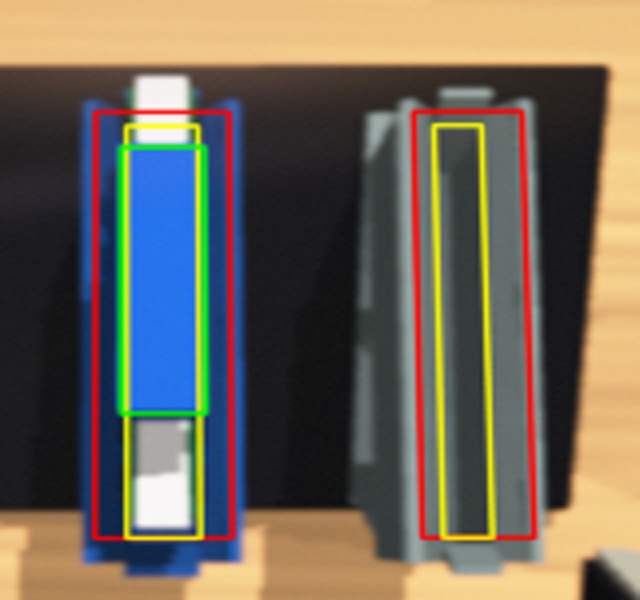

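The predicted outlines fall on both pockets. The spare sits about 2 mm downhill of its slot centre. Next I grip the orange board with the jaws half closed, so the fingers clear the neighbouring handles.

carry_out --pt "0.013 -0.003 0 0 0 0" --pt "0.013 -0.003 0.02 0 0 0" --pt "0.013 -0.003 0.04 0 0 0" --pt "0.013 -0.003 0.06 0 0 0" --pt "0.013 -0.003 0.08 0 0 0" --pt "0.013 -0.003 0.08 0 0 0" --jaw 145 --force 20

```text
t: 4.6
tool_pos: [0.5239, -0.1985, 0.1556]
orientation: [-0.198, -3.131, -0.003]
force: [0.9, 1.1, -0.4]
opening: 0.0415
gripper_force: 0.0
```

carry_out --pt "-0.001 0 0.03 0 0 0" --pt "-0.001 0 0.055 0 0 0" --pt "-0.001 0 0.067 0 0 0" --pt "-0.001 0 0.067 0 0 0" --pt "-0.001 0 0.067 0 0 0"

```text
t: 5.22
tool_pos: [0.5273, -0.1997, 0.0931]
orientation: [0.198, 3.134, -0.001]
force: [0.0, -0.1, 0.2]
opening: 0.04
gripper_force: 0.0
```

carry_out --pt "0 0 0 0 0 0" --pt "0 0 0 0 0 0" --pt "0 0 0 0 0 0" --pt "0 0 0 0 0 0" --pt "0 0 0 0 0 0" --jaw 255 --force 20

```text
t: 5.85
tool_pos: [0.5266, -0.199, 0.0918]
orientation: [0.198, 3.135, 0.001]
force: [0.7, 2.9, 2.7]
opening: 0.009
gripper_force: 20.0
```

```bash
cat > st.py <<'E'
from h import *
np.set_printoptions(precision=4,suppress=True)
s=robot.read_state(); p,R=tcp(); print(s["t"],"p",p,"F",s["force"],"T",s["wrist_torque"],"open",s["opening"],s["gripper_force"]); print(R)
E
python3 st.py
```

```text
5.85 p [ 0.5266 -0.199   0.0918] F [0.6785 2.8637 2.6997] T [ 0.6069 -0.0299  0.075 ] open 0.008998317752205252 19.98797357082367
[[-0.9921  0.1256  0.0003]
 [ 0.1256  0.9921  0.0005]
 [-0.0002  0.0005 -1.    ]]
```

carry_out --pt "0 0 -0.01 0 0 0" --pt "0 0 -0.03 0 0 0" --pt "0 0 -0.05 0 0 0" --pt "0 0 -0.08 0 0 0" --pt "0 0 -0.12 0 0 0" --pt "0 0 -0.165 0 0 0" --pt "0 0 -0.165 0 0 0" --force 30

```text
t: 6.72
tool_pos: [0.5289, -0.2008, 0.2638]
orientation: [0.198, 3.125, -0.007]
force: [0.4, -0.8, -1.5]
opening: 0.0088
gripper_force: 30.0
```

```bash
python3 st.py; python3 look.py held; python3 - <<'E'
import sys; sys.path.insert(0,".")
from h import *
E
```

```text
6.725 p [ 0.5289 -0.2008  0.2638] F [ 0.3833 -0.7854 -1.4794] T [ 0.0376  0.0203 -0.0372] open 0.008750347251225364 29.992606043815613
[[-0.992   0.126   0.0095]
 [ 0.126   0.992  -0.0052]
 [-0.0101 -0.0039 -0.9999]]
6.775 [ 0.5289 -0.2008  0.2638]
[[-0.992   0.126   0.0095]
 [ 0.126   0.992  -0.0052]
 [-0.0101 -0.0039 -0.9999]]
```

```bash
cat > go.py <<'E'
from h import *
np.set_printoptions(precision=4,suppress=True)
def Rz(d): return Ro.from_euler("z",d,degrees=True).as_matrix()
PY,RY=2.0,-7.0
Rp=Rz(PY); ax=Rp@[-.343,0,.939]; xd=Rp@[.939,0,.343]; yd=Rp[:,1]
Rtilt=np.c_[-xd,yd,-ax]
Rr=Rz(RY); Rup=np.c_[-Rr[:,0],Rr[:,1],[0,0,-1]]
F=np.array([.540,.2465,.042]); S=np.array([.5409,.1849,.042]); SL=np.array([.525,-.196,.014])
def row(tp,tR,cur=None):
    p,R=cur or tcp(); d=R.T@(tp-p); w=Ro.from_matrix(R.T@tR).as_rotvec(degrees=True)
    print("row mm",np.round(d*1e3,1),"deg",np.round(w,2))
E
python3 - <<'E'
from go import *
p,R=tcp();print(p)
for h in (.16,.075,.02,0): row(F+h*ax+.0778*ax+.0008*xd,Rtilt)
E
```

```text
[ 0.5278 -0.2003  0.2607]
row mm [123.9 431.8  -6.7] deg [ -1.79 -19.69  -9.12]
row mm [ 95.7 436.7  73.3] deg [ -1.79 -19.69  -9.12]
row mm [ 77.4 439.8 125. ] deg [ -1.79 -19.69  -9.12]
row mm [ 70.7 441.  143.9] deg [ -1.79 -19.69  -9.12]
```

carry_out --pt "0.02 0.06 -0.02 0 0 0" --pt "0.124 0.432 -0.007 -1.8 -19.7 -9.1" --pt "0.124 0.432 -0.007 -1.8 -19.7 -9.1" --pt "0.124 0.432 -0.007 -1.8 -19.7 -9.1" --pt "0.124 0.432 -0.007 -1.8 -19.7 -9.1" --pt "0.124 0.432 -0.007 -1.8 -19.7 -9.1" --pt "0.124 0.432 -0.007 -1.8 -19.7 -9.1" --pt "0.124 0.432 -0.007 -1.8 -19.7 -9.1" --pt "0.124 0.432 -0.007 -1.8 -19.7 -9.1" --pt "0.124 0.432 -0.007 -1.8 -19.7 -9.1" --pt "0.124 0.432 -0.007 -1.8 -19.7 -9.1"

```text
t: 8.15
tool_pos: [0.458, 0.2436, 0.2635]
orientation: [-0.046, 2.797, 0.013]
force: [0.3, 0.4, -0.9]
opening: 0.0087
gripper_force: 30.0
```

```bash
python3 st.py; python3 - <<'E'
from go import *
for h in (.075,.045,.0): row(F+h*ax+.0778*ax+.0008*xd,Rtilt)
pose=tcp(); img=robot.read_camera("wrist"); c=cam("wrist",pose); im=img[:,:,::-1].copy()
def box(B,w,l,h,col):
    q=proj(c,[B+h*ax+i*l*xd+j*w*yd for i,j in((-1,-1),(-1,1),(1,1),(1,-1))]); cv2.polylines(im,[np.int32(q*8)],True,col,1,cv2.LINE_AA,3); print(q)
box(F,.011,.0575,.051,(0,0,255)); box(F,.005,.0575,.04,(0,255,255)); box(S,.007,.03,.105,(0,255,0))
T=pose[0]-.0008*xd+0; box(T-.0778*ax,.0045,.03,.105,(255,0,255)); box(T-.0778*ax,.0035,.055,.08,(255,0,255))
cv2.imwrite("pics/tilt.png",im)
E
```

```text
8.15 p [0.458  0.2436 0.2635] F [ 0.2841  0.4155 -0.875 ] T [-0.0031  0.2523  0.0032] open 0.008723834103758883 29.996592700481415
[[-0.9407 -0.0332  0.3377]
 [-0.0301  0.9994  0.0143]
 [-0.338   0.0033 -0.9412]]
row mm [-2.3 -0.1 83.4] deg [ 0.14 -0.31 -0.16]
row mm [ -2.5  -0.2 113.4] deg [ 0.14 -0.31 -0.16]
row mm [ -2.8  -0.3 158.4] deg [ 0.14 -0.31 -0.16]
[[305.1994 158.889 ]
 [330.6891 158.8168]
 [330.1794 284.4386]
 [306.6943 284.5168]]
[[312.3583 158.362 ]
 [323.5981 158.3302]
 [323.6447 280.5239]
 [313.2645 280.5583]]
[[226.1898 198.1023]
 [244.9146 198.0486]
 [248.7874 274.194 ]
 [230.978  274.2537]]
[[304.1957 254.3494]
 [328.7974 254.2704]
 [328.3647 397.1342]
 [306.0923 397.2186]]
[[308.0426 179.1412]
 [325.1051 179.0915]
 [324.976  410.3541]
 [310.4074 410.41  ]]
```

View pics/tilt.png

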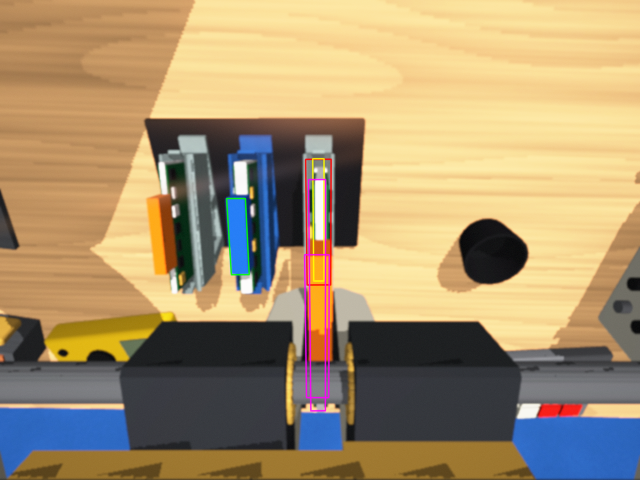

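The held orange board lies along the line of the empty pocket, around (318,180–360). The spare's predicted outline (green) matches its handle at (238,236). I'll check the board's offset in the hand by its white-to-orange transitions.

```bash
python3 - <<'E'
from go import *
import numpy as np
p,R=tcp(); img=robot.read_camera("wrist"); c=cam("wrist",(p,R))
h=cv2.cvtColor(img,cv2.COLOR_RGB2HSV)
for v in list(range(145,200,3))+list(range(228,300,4)): print(v,img[v,314:323:4].tolist())
B=p-.0008*xd-.0778*ax
for hh,x in((.08,-.055),(.08,-.03),(.105,-.03),(0,-.055)): print(hh,x,proj(c,[B+hh*ax+x*xd])[0])
for hh,x in((.051,-.0575),(.04,-.0575),(.0,-.0575)): print("F",hh,x,proj(c,[F+hh*ax+x*xd])[0])
E
```

```text
145 [[179, 191, 186], [181, 191, 187], [180, 192, 186]]
148 [[176, 190, 186], [180, 192, 188], [181, 193, 190]]
151 [[194, 208, 205], [196, 210, 207], [196, 211, 206]]
154 [[107, 112, 109], [110, 115, 112], [110, 115, 111]]
157 [[100, 103, 101], [104, 106, 103], [104, 106, 103]]
160 [[117, 122, 121], [122, 128, 125], [119, 124, 122]]
163 [[115, 119, 118], [122, 129, 127], [123, 129, 127]]
166 [[125, 129, 127], [144, 146, 144], [143, 145, 143]]
169 [[220, 217, 215], [190, 186, 183], [186, 182, 180]]
172 [[168, 171, 156], [184, 179, 179], [182, 177, 176]]
175 [[55, 83, 62], [179, 174, 173], [179, 175, 173]]
178 [[62, 87, 69], [189, 185, 184], [189, 185, 185]]
181 [[124, 138, 125], [253, 252, 252], [253, 252, 252]]
184 [[126, 152, 129], [253, 252, 252], [253, 252, 252]]
187 [[128, 170, 133], [253, 252, 252], [253, 252, 252]]
190 [[128, 171, 133], [252, 251, 251], [252, 251, 251]]
193 [[128, 171, 135], [252, 252, 251], [253, 252, 252]]
196 [[128, 169, 134], [252, 252, 251], [253, 252, 251]]
199 [[129, 171, 134], [253, 252, 251], [252, 251, 251]]
228 [[92, 148, 105], [252, 251, 251], [252
[... 437 characters left out ...]
 [[255, 172, 25], [255, 173, 25], [255, 173, 26]]
268 [[255, 172, 25], [255, 172, 24], [255, 172, 24]]
272 [[255, 173, 25], [255, 173, 27], [255, 173, 26]]
276 [[255, 173, 26], [255, 173, 25], [255, 174, 28]]
280 [[255, 171, 24], [255, 173, 25], [255, 172, 22]]
284 [[255, 173, 26], [255, 173, 25], [255, 172, 26]]
288 [[255, 174, 27], [255, 172, 24], [255, 173, 26]]
292 [[255, 174, 26], [255, 173, 25], [255, 174, 27]]
296 [[255, 173, 24], [255, 173, 26], [255, 173, 25]]
0.08 -0.055 [316.5463 179.1192]
0.08 -0.03 [316.8463 238.3736]
0.105 -0.03 [316.488 254.326]
0 -0.055 [317.3371 167.1685]
F 0.051 -0.0575 [317.8666 158.6797]
F 0.04 -0.0575 [317.9009 158.1758]
F 0.0 -0.0575 [318.01   156.5725]
```

carry_out --pt "-0.002 0 0.03 0.1 -0.3 -0.1" --pt "-0.0025 0 0.06 0.1 -0.3 -0.1" --pt "-0.0025 0 0.08 0.1 -0.3 -0.1" --pt "-0.0025 0 0.09 0.1 -0.3 -0.1" --pt "-0.0025 0 0.1 0.1 -0.3 -0.1" --pt "-0.0025 0 0.11 0.1 -0.3 -0.1" --pt "-0.0025 0 0.12 0.1 -0.3 -0.1" --pt "-0.0025 0 0.12 0.1 -0.3 -0.1"

```text
t: 9.25
tool_pos: [0.5005, 0.2462, 0.1507]
orientation: [-0.05, 2.792, 0.009]
force: [0.9, -2.3, -1.7]
opening: 0.0085
gripper_force: 30.0
```

```bash
python3 st.py; python3 - <<'E'
from go import *
row(F+.0778*ax+.0008*xd,Rtilt)
E
```

```text
9.25 p [0.5005 0.2462 0.1507] F [ 0.8934 -2.3227 -1.6637] T [-0.6223  0.1182 -0.2274] open 0.008486226858799918 29.99736338853836
[[-0.9391 -0.0357  0.3419]
 [-0.0335  0.9994  0.0125]
 [-0.3421  0.0002 -0.9397]]
row mm [-0.7 -1.1 37.9] deg [ 0.03 -0.06  0.04]
```

carry_out --pt "0 -0.001 0.006 0 0 0" --pt "0 -0.001 0.012 0 0 0" --pt "0 -0.001 0.018 0 0 0" --pt "0 -0.001 0.023 0 0 0" --pt "0 -0.001 0.028 0 0 0" --pt "0 -0.001 0.033 0 0 0" --pt "0 -0.001 0.033 0 0 0"

```text
t: 10.12
tool_pos: [0.5117, 0.2462, 0.1198]
orientation: [-0.05, 2.792, 0.011]
force: [0.5, -0.8, -2.0]
opening: 0.0091
gripper_force: 30.0
```

```bash
python3 st.py; python3 - <<'E'
from go import *
row(F+.0778*ax+.0008*xd,Rtilt)
E
```

```text
10.125 p [0.5117 0.2462 0.1198] F [ 0.4689 -0.79   -2.014 ] T [-0.2683  0.2429 -0.1527] open 0.009076044573268632 29.99765306711197
[[-0.9391 -0.036   0.3419]
 [-0.0334  0.9994  0.0135]
 [-0.3422  0.0013 -0.9396]]
row mm [-0.7 -0.7  5.1] deg [ 0.09 -0.06  0.03]
```

Continuing smoothly, with no contact at the floor yet; I'll go down 6 mm more.

carry_out --pt "0 0 0.002 0 0 0" --pt "0 0 0.004 0 0 0" --pt "0 0 0.0055 0 0 0" --pt "0 0 0.0065 0 0 0" --pt "0 0 0.0065 0 0 0"

```text
t: 10.75
tool_pos: [0.5141, 0.2463, 0.1153]
orientation: [-0.05, 2.791, 0.011]
force: [-7.9, -4.8, 9.3]
opening: 0.0088
gripper_force: 30.0
```

```bash
python3 st.py; python3 - <<'E'
from go import *
row(F+.0778*ax+.0008*xd,Rtilt)
E
```

```text
10.75 p [0.5141 0.2463 0.1153] F [-7.9301 -4.7838  9.347 ] T [-0.8838  0.88   -0.3503] open 0.008843593565867246 30.000108182430267
[[-0.9387 -0.0359  0.3428]
 [-0.0333  0.9994  0.0136]
 [-0.343   0.0013 -0.9393]]
row mm [ 0.1 -0.7 -0.1] deg [ 0.09 -0.    0.03]
```

carry_out --pt "0 0 0 0 0 0" --pt "0 0 0 0 0 0" --pt "0 0 0 0 0 0" --pt "0 0 -0.03 0 0 0" --pt "0 0 -0.08 0 0 0" --pt "0 0 -0.12 0 0 0" --pt "0 -0.03 -0.12 0 0 0" --pt "0 -0.06 -0.12 0 0 0" --pt "0 -0.06 -0.12 0 0 0" --jaw 145

```text
t: 11.88
tool_pos: [0.4754, 0.1834, 0.2273]
orientation: [-0.047, 2.79, 0.011]
force: [0.4, 0.4, 0.6]
opening: 0.0403
gripper_force: 0.0
```

```bash
python3 st.py; python3 - <<'E'
from go import *
row(S+.0778*ax,Rtilt)
pose=tcp(); img=robot.read_camera("wrist"); c=cam("wrist",pose); im=img[:,:,::-1].copy()
def box(B,w,l,h,col):
    q=proj(c,[B+h*ax+i*l*xd+j*w*yd for i,j in((-1,-1),(-1,1),(1,1),(1,-1))]); cv2.polylines(im,[np.int32(q*8)],True,col,1,cv2.LINE_AA,3)
box(F,.0045,.03,.105,(255,0,255)); box(F,.0035,.055,.08,(255,0,255)); box(S,.007,.03,.105,(0,255,0));box(S,.006,.055,.08,(0,255,0))
cv2.imwrite("pics/after.png",cv2.resize(im[60:330,150:470],None,fx=2.2,fy=2.2))
E
```

```text
11.875 p [0.4754 0.1834 0.2273] F [0.4462 0.4065 0.5884] T [0.0127 0.1724 0.0336] open 0.04026848354003134 0.0
[[-0.9386 -0.0337  0.3434]
 [-0.0311  0.9994  0.0131]
 [-0.3437  0.0016 -0.9391]]
row mm [  2.1  -0.9 118.7] deg [ 0.06  0.04 -0.1 ]
```

View pics/after.png

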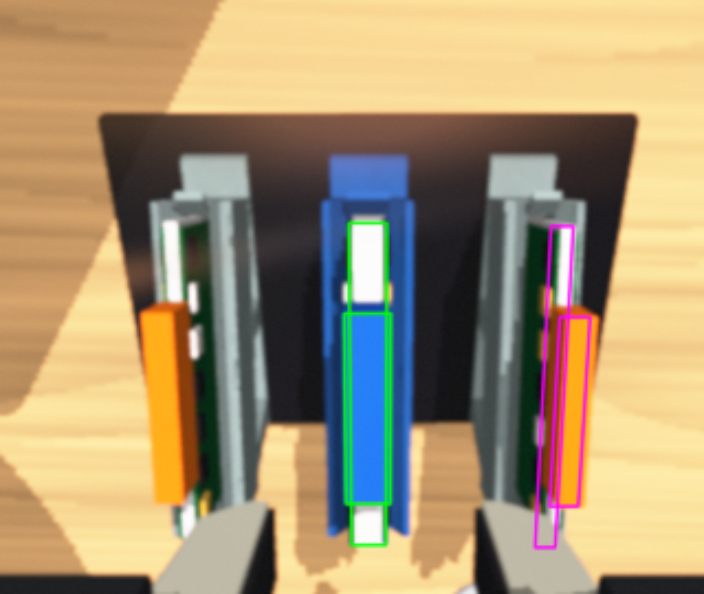

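The orange board sits in its pocket just like the stock board: handles at (575,410) and (170,405), mirrored and at the same height. The spare's handle matches its prediction at (368,408), so I'll grasp it.

carry_out --pt "0.002 -0.001 0.03 0 0 0" --pt "0.002 -0.001 0.07 0 0 0" --pt "0.002 -0.001 0.1 0 0 0" --pt "0.002 -0.001 0.118 0 0 0" --pt "0.002 -0.001 0.118 0 0 0" --pt "0.002 -0.001 0.118 0 0 0"

```text
t: 12.68
tool_pos: [0.514, 0.186, 0.1162]
orientation: [-0.051, 2.791, 0.012]
force: [0.7, -1.3, -0.1]
opening: 0.04
gripper_force: 0.0
```

carry_out --pt "0 0 0 0 0 0" --pt "0 0 0 0 0 0" --pt "0 0 0 0 0 0" --pt "0 0 0 0 0 0" --jaw 255 --force 45

```text
t: 13.18
tool_pos: [0.514, 0.1848, 0.116]
orientation: [-0.05, 2.791, 0.01]
force: [-1.5, -3.9, 3.7]
opening: 0.0138
gripper_force: 45.0
```

```bash
python3 st.py; python3 - <<'E'
from go import *
p,R=tcp(); print("TCP-S in (x',y,ax)",[(p-S)@v*1e3 for v in (xd,yd,ax)])
E
```

```text
13.175 p [0.514  0.1848 0.116 ] F [-1.4502 -3.9499  3.6639] T [-0.7142  0.2954 -0.2689] open 0.013800403658480011 44.99870538711548
[[-0.9386 -0.0357  0.3433]
 [-0.0333  0.9994  0.013 ]
 [-0.3435  0.0008 -0.9391]]
TCP-S in (x',y,ax) [np.float64(0.17762911942724852), np.float64(0.8447496929272711), np.float64(78.72361097163432)]
```

carry_out --pt "0 0 -0.01 0 0 0" --pt "0 0 -0.03 0 0 0" --pt "0 0 -0.06 0 0 0" --pt "0 0 -0.1 0 0 0" --pt "0 0 -0.14 0 0 0" --pt "0 0 -0.16 0 0 0" --pt "0 0 -0.16 0 0 0"

```text
t: 14.05
tool_pos: [0.4594, 0.1836, 0.2679]
orientation: [-0.05, 2.788, 0.013]
force: [0.4, 0.5, -2.8]
opening: 0.0137
gripper_force: 45.0
```

```bash
python3 st.py; python3 - <<'E'
from go import *
z=np.array([0,0,1.]); row(SL+(.0787+.15)*z,Rup)
E
```

```text
14.05 p [0.4594 0.1836 0.2679] F [ 0.3782  0.492  -2.8386] T [ 0.0524  0.3081 -0.0277] open 0.013660016726102604 44.998764395713806
[[-0.9377 -0.0365  0.3456]
 [-0.0333  0.9993  0.0154]
 [-0.346   0.003  -0.9382]]
row mm [ -40.2 -381.9   40.5] deg [ 1.77 20.19  8.97]
```

carry_out --pt "0 -0.06 0 1.8 20.2 9" --pt "-0.02 -0.12 0 1.8 20.2 9" --pt "-0.04 -0.382 0.04 1.8 20.2 9" --pt "-0.04 -0.382 0.04 1.8 20.2 9" --pt "-0.04 -0.382 0.04 1.8 20.2 9" --pt "-0.04 -0.382 0.04 1.8 20.2 9" --pt "-0.04 -0.382 0.04 1.8 20.2 9" --pt "-0.04 -0.382 0.04 1.8 20.2 9" --pt "-0.04 -0.382 0.04 1.8 20.2 9" --pt "-0.04 -0.382 0.04 1.8 20.2 9"

```text
t: 15.3
tool_pos: [0.5242, -0.1953, 0.2418]
orientation: [-0.19, -3.133, 0.003]
force: [0.5, 0.6, -1.7]
opening: 0.0134
gripper_force: 45.0
```

```bash
python3 st.py; python3 - <<'E'
from go import *
z=np.array([0,0,1.])
for h in (.15,.06,.036): row(SL+(.0787+h)*z,Rup)
pose=tcp(); img=robot.read_camera("wrist"); c=cam("wrist",pose); im=img[:,:,::-1].copy()
xr,yr=Rr[:,0],Rr[:,1]
def box(B,w,l,h,col,o=0):
    q=proj(c,[B+h*z+i*l*xr+(j*w+o)*yr for i,j in((-1,-1),(-1,1),(1,1),(1,-1))]); cv2.polylines(im,[np.int32(q*8)],True,col,1,cv2.LINE_AA,3); return q
box(SL,.0135,.071,.055,(0,0,255),-.0015); box(SL,.0075,.065,.045,(0,255,255),-.0015)
B=pose[0]-.0787*z; box(B,.006,.055,.08,(255,0,255)); box(B,.006,.055,0,(255,0,255))
cv2.imwrite("pics/over.png",cv2.resize(im[60:400,170:470],None,fx=2.2,fy=1.75))
E
```

```text
15.3 p [ 0.5242 -0.1953  0.2418] F [ 0.4586  0.5712 -1.7395] T [-0.0103  0.0351 -0.0212] open 0.013426349171484275 44.998759031295776
[[-0.9927  0.121  -0.0028]
 [ 0.121   0.9927 -0.002 ]
 [ 0.0026 -0.0023 -1.    ]]
row mm [-0.8 -0.6 -0.9] deg [-0.13 -0.15  0.05]
row mm [-1.1 -0.4 89.1] deg [-0.13 -0.15  0.05]
row mm [ -1.1  -0.4 113.1] deg [-0.13 -0.15  0.05]
```

View pics/over.png

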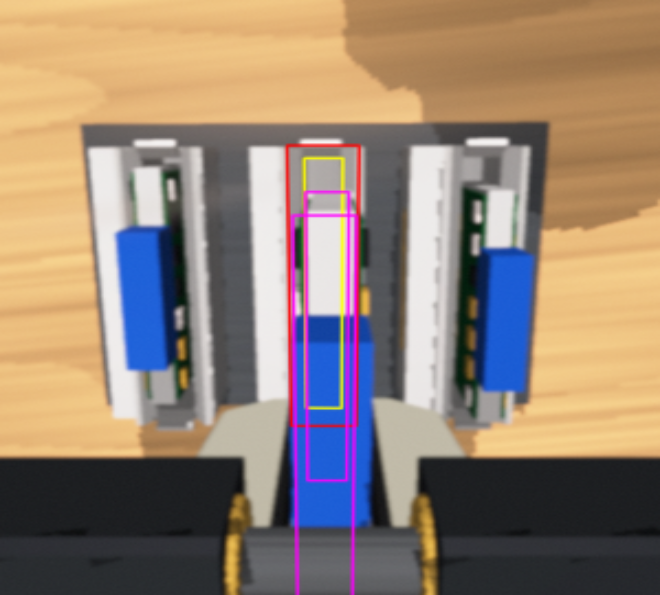

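The board hangs over the middle slot. It appears about 2 mm to the +y side of where the TCP should put it (u≈335 instead of 325), which fits the y forces felt earlier. The wrist camera is therefore biased, so I shift the target 1.7 mm towards −y.

carry_out --pt "-0.001 -0.0023 0.03 -0.1 -0.1 0" --pt "-0.001 -0.0023 0.06 -0.1 -0.1 0" --pt "-0.001 -0.0023 0.085 -0.1 -0.1 0" --pt "-0.001 -0.0023 0.095 -0.1 -0.1 0" --pt "-0.001 -0.0023 0.105 -0.1 -0.1 0" --pt "-0.001 -0.0023 0.112 -0.1 -0.1 0" --pt "-0.001 -0.0023 0.112 -0.1 -0.1 0"

```text
t: 16.23
tool_pos: [0.5243, -0.1994, 0.1294]
orientation: [-0.193, -3.134, 0.001]
force: [-0.5, 0.0, -2.1]
opening: 0.0136
gripper_force: 45.0
```

```bash
python3 st.py; python3 - <<'E'
from go import *
z=np.array([0,0,1.]); p,R=tcp(); print("h",p[2]-.0787-.014,"x",(p-SL)@Rr[:,0],"y",(p-SL)@Rr[:,1]); row(SL+.0927*z,Rup)
E
```

```text
16.225 p [ 0.5243 -0.1994  0.1294] F [-0.5027  0.0411 -2.1408] T [ 0.0162  0.0054 -0.0259] open 0.013627752625579628 44.99871790409088
[[-0.9924  0.123  -0.0015]
 [ 0.123   0.9924 -0.0004]
 [ 0.0015 -0.0006 -1.    ]]
h 0.03672072799246706 x -0.00028741181658275124 y -0.003463527970107206
row mm [-0.3  3.5 22.7] deg [-0.03 -0.08 -0.06]
```

carry_out --pt "0 0 0.003 0 0 0" --pt "0 0 0.006 0 0 0" --pt "0 0 0.01 0 0 0" --pt "0 0 0.014 0 0 0" --pt "0 0 0.018 0 0 0" --pt "0 0 0.018 0 0 0"

```text
t: 16.98
tool_pos: [0.5249, -0.1981, 0.1114]
orientation: [-0.193, -3.135, -0.003]
force: [2.3, 5.8, -3.0]
opening: 0.0137
gripper_force: 45.0
```

```bash
cat > sl.py <<'E'
from go import *
s=robot.read_state(); p,R=tcp(); print(s["t"],"h",(p[2]-.0927)*1e3,"x",(p-SL)@Rr[:,0]*1e3,"y",(p-SL)@Rr[:,1]*1e3,"F",s["force"],"T",s["wrist_torque"],s["opening"]); row(p,Rup)
E
python3 sl.py
```

```text
16.975 h 18.684455508073377 x 0.12093120654316449 y -2.1446164055249133 F [ 2.2566  5.8225 -3.011 ] T [ 1.2714 -0.6142  0.1497] 0.013666095808264627
row mm [0. 0. 0.] deg [ 0.09 -0.03 -0.04]
```

carry_out --pt "0 0.0005 0.002 0 0 0" --pt "0 0.001 0.004 0 0 0" --pt "0 0.001 0.006 0 0 0" --pt "0 0.001 0.008 0 0 0" --pt "0 0.001 0.009 0 0 0" --pt "0 0.001 0.009 0 0 0"

```text
t: 17.73
tool_pos: [0.5256, -0.1985, 0.1049]
orientation: [0.193, 3.134, -0.001]
force: [-2.4, 7.2, 14.5]
opening: 0.0137
gripper_force: 45.0
```

```bash
python3 sl.py
```

```text
17.725 h 12.161603660734293 x 0.9124207428078209 y -2.4054311571237412 F [-2.4192  7.2161 14.4629] T [1.8091 0.6758 0.0462] 0.013712714663274233
row mm [0. 0. 0.] deg [-0.04  0.08 -0.06]
```

The board stops hard at h≈12 mm, so it is sitting on the key. The torque change hints that the key lies towards −x. I'll keep a light press and feel in that direction.

carry_out --pt "0 0 -0.004 0 0 0" --pt "0.002 0 -0.004 0 0 0" --pt "0.003 0 -0.001 0 0 0" --pt "0.003 0 0 0 0 0" --pt "0.004 0 0 0 0 0" --pt "0.004 0 0 0 0 0"

```text
t: 18.48
tool_pos: [0.5225, -0.1981, 0.1047]
orientation: [0.193, 3.132, -0.002]
force: [2.3, 6.7, 8.7]
opening: 0.0138
gripper_force: 45.0
```

```bash
python3 sl.py
```

```text
18.475 h 11.99357444371807 x -2.271291395353456 y -2.416252790336123 F [2.3377 6.7084 8.7311] T [ 1.6238 -0.5471  0.1129] 0.013787177545969049
row mm [0. 0. 0.] deg [-0.04  0.19 -0.06]
```

carry_out --pt "0.001 0 0 0 0 0" --pt "0.002 0 0 0 0 0" --pt "0.002 0 0 0 0 0" --pt "0.003 0 0 0 0 0" --pt "0.004 0 0 0 0 0" --pt "0.004 0 0 0 0 0"

```text
t: 19.23
tool_pos: [0.5195, -0.1979, 0.1049]
orientation: [0.193, 3.13, -0.003]
force: [6.9, 5.8, 6.6]
opening: 0.0136
gripper_force: 45.0
```

```bash
python3 sl.py
```

```text
19.225 h 12.243380745101659 x -5.247533369639902 y -2.587815713331376 F [6.8805 5.7744 6.5561] T [ 1.3857 -1.6286  0.0809] 0.013647522340221359
row mm [0. 0. 0.] deg [-0.07  0.32 -0.06]
```

carry_out --pt "0 0 -0.004 0 0 0" --pt "0.002 0 -0.004 0 0 0" --pt "0.002 0 -0.002 0 0 0" --pt "0.002 0 0.001 0 0 0" --pt "0.003 0 0.001 0 0 0" --pt "0.004 0 0.001 0 0 0" --pt "0.004 0 0.001 0 0 0"

```text
t: 20.1
tool_pos: [0.5136, -0.197, 0.1016]
orientation: [0.194, 3.134, -0.001]
force: [7.0, 4.7, -2.8]
opening: 0.0141
gripper_force: 45.0
```

```bash
python3 sl.py
```

```text
20.1 h 8.87547082392673 x -11.157200399204035 y -2.3364743229108185 F [ 6.9705  4.7045 -2.7847] T [ 1.0243 -1.5492  0.1169] 0.014051860886729977
row mm [0. 0. 0.] deg [-0.03  0.07 -0.07]
```

It dropped to h≈8.9 mm with no upward force, so the notch is over the key. I'll ease x back about 1 mm and press home.

carry_out --pt "-0.001 0 0.001 0 0 0" --pt "-0.001 0 0.003 0 0 0" --pt "-0.001 0 0.005 0 0 0" --pt "-0.001 0 0.007 0 0 0" --pt "-0.001 0 0.009 0 0 0" --pt "-0.001 0 0.0105 0 0 0" --pt "-0.001 0 0.0105 0 0 0"

```text
t: 20.98
tool_pos: [0.516, -0.1976, 0.0938]
orientation: [0.193, 3.131, -0.002]
force: [4.2, 5.7, 12.4]
opening: 0.0136
gripper_force: 45.0
```

```bash
python3 sl.py
```

```text
20.975 h 1.0936741136073902 x -8.697641047019705 y -2.652957432425604 F [ 4.1724  5.7436 12.3551] T [ 1.6944 -0.3008  0.0989] 0.013596768096518172
row mm [0. 0. 0.] deg [-0.07  0.25 -0.06]
```

carry_out --pt "0 0 0.001 0 0 0" --pt "0 0 0.002 0 0 0" --pt "0 0 0.003 0 0 0" --pt "0 0 0.003 0 0 0"

```text
t: 21.48
tool_pos: [0.5175, -0.1979, 0.0929]
orientation: [0.193, 3.128, -0.004]
force: [1.9, 8.3, 22.7]
opening: 0.0137
gripper_force: 45.0
```

```bash
python3 sl.py
```

```text
21.475 h 0.21852803938962606 x -7.1808207513284605 y -2.802349572001918 F [ 1.8942  8.3054 22.7428] T [ 2.0678 -0.1869  0.1032] 0.013711583599670134
row mm [0. 0. 0.] deg [-0.11  0.44 -0.05]
```

carry_out --pt "0 0 -0.002 0 0 0" --pt "0 0 -0.003 0 0 0" --pt "0 0 -0.003 0 0 0" --pt "0 0 -0.003 0 0 0" --jaw 145

```text
t: 21.98
tool_pos: [0.5129, -0.1972, 0.0904]
orientation: [-0.194, -3.133, 0.001]
force: [-0.2, -0.7, 0.8]
opening: 0.0402
gripper_force: 0.0
```

carry_out --pt "0 0 0 0 0 0" --pt "0 0 -0.03 0 0 0" --pt "0 0 -0.08 0 0 0" --pt "-0.014 0 -0.14 0 0 0" --pt "-0.014 0 -0.145 0 0 0" --pt "-0.014 0 -0.145 0 0 0"

```text
t: 22.72
tool_pos: [0.5277, -0.1989, 0.236]
orientation: [-0.193, -3.135, 0.001]
force: [0.3, 1.3, -0.4]
opening: 0.0398
gripper_force: 0.0
```

```bash
python3 look.py fin; python3 - <<'E' | grep fin
from m import *
for z0 in (.119,.122): meas("fin","blue",[0,0,z0],z,roi)
E
python3 - <<'E'
import cv2
a=cv2.imread("pics/fin.png")[90:310,180:450]
cv2.imwrite("pics/fin2.png",cv2.resize(a,None,fx=2.6,fy=2.6,interpolation=cv2.INTER_CUBIC))
from h import *
cv2.imwrite("pics/s2.png",cv2.resize(robot.read_camera("scene")[130:330,250:450,::-1],None,fx=3,fy=3,interpolation=cv2.INTER_CUBIC))
E
```

```text
22.775 [ 0.5277 -0.1989  0.236 ]
[[-0.9924  0.123  -0.0008]
 [ 0.123   0.9924 -0.0009]
 [ 0.0007 -0.0009 -1.    ]]
fin blue [321. 225.] C [ 0.5166 -0.1956  0.119 ] LxW 0.06234213015895561 0.012729475141898533 dir -6.689873751187447
fin blue [239. 226.] C [ 0.5107 -0.2551  0.119 ] LxW 0.061443618690264275 0.016886728829094654 dir -5.910904982021045
fin blue [404. 238.] C [ 0.5342 -0.1363  0.119 ] LxW 0.06292319445900069 0.01785088572402951 dir -6.410324156797672
fin blue [321. 225.] C [ 0.5159 -0.1956  0.122 ] LxW 0.0616854502364711 0.012595389400392166 dir -6.689873751187461
fin blue [239. 226.] C [ 0.5101 -0.2544  0.122 ] LxW 0.06079640322528399 0.01670885271626001 dir -5.910904982021067
fin blue [404. 238.] C [ 0.5333 -0.1369  0.122 ] LxW 0.06226039390415178 0.017662853678546815 dir -6.410324156797705
```

View pics/fin2.png

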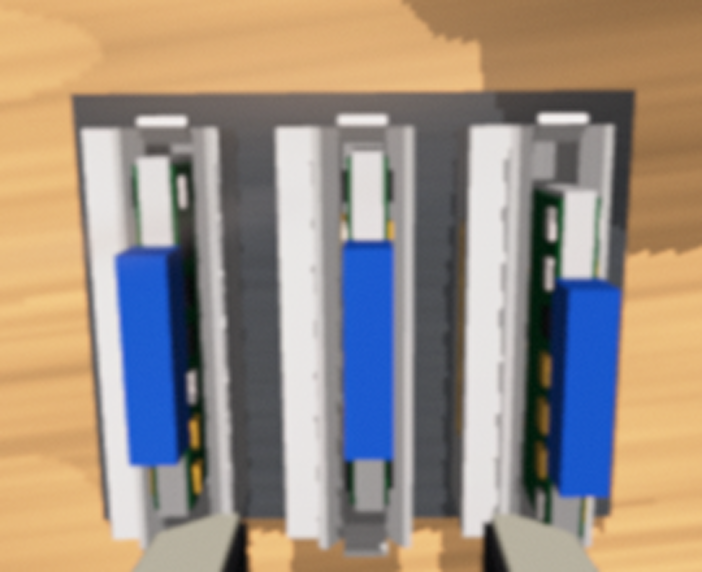

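The picture shows the spare in the middle slot at (368,350), the same apparent size and height as its two neighbours. I've viewed more pictures than the limit of 10, so I'll stop viewing. Instead I'll confirm the depth by touch, pressing on the handle top with shut fingers.

carry_out --pt "0.01 0 0.01 0 0 0" --pt "0.01 0 0.04 0 0 0" --pt "0.01 0 0.07 0 0 0" --pt "0.01 0 0.095 0 0 0" --pt "0.01 0 0.108 0 0 0" --pt "0.01 0 0.113 0 0 0" --pt "0.01 0 0.117 0 0 0" --pt "0.01 0 0.119 0 0 0" --pt "0.01 0 0.119 0 0 0" --jaw 255 --force 5

```text
t: 23.95
tool_pos: [0.518, -0.1981, 0.1193]
orientation: [0.194, 3.136, -0.002]
force: [-6.1, 3.0, 9.7]
opening: 0.0007
gripper_force: 5.0
```

```bash
python3 st.py
```

```text
23.95 p [ 0.518  -0.1981  0.1193] F [-6.0899  2.9809  9.6807] T [ 0.3825  1.1153 -0.0132] open 0.0007080717376198231 4.987978076096624
[[-0.9924  0.123   0.    ]
 [ 0.123   0.9924 -0.0016]
 [-0.0002 -0.0015 -1.    ]]
```

Contact is at z = 0.1193, against 0.119 for a board that is home. One firmer press will confirm it before I retreat.

carry_out --pt "0 0 0.001 0 0 0" --pt "0 0 0.002 0 0 0" --pt "0 0 0.003 0 0 0" --pt "0 0 0.003 0 0 0"

```text
t: 24.45
tool_pos: [0.5185, -0.199, 0.1194]
orientation: [0.194, 3.134, -0.005]
force: [-14.9, 3.7, 29.9]
opening: 0.0006
gripper_force: 14.6
```

carry_out --pt "0 0 -0.02 0 0 0" --pt "0 0 -0.08 0 0 0" --pt "0 0 -0.13 0 0 0" --pt "0 0 -0.13 0 0 0"

```text
t: 24.95
tool_pos: [0.5207, -0.1989, 0.2511]
orientation: [0.193, 3.126, -0.008]
force: [-0.4, -0.2, 0.3]
opening: 0.0004
gripper_force: 0.0
```

```bash
python3 look.py end; python3 - <<'E' | grep end
from m import *
meas("end","blue",[0,0,.119],z,roi)
E
python3 - <<'E'
import sys; sys.path.insert(0,".")
from h import *
t=robot.read_camera("top"); s=robot.read_camera("scene")
for col in("orange","blue"):
    for n,i in(("top",t),("scene",s)):
        print(col,n,[(np.round(rect(b)[0]).tolist(),int(b.sum())) for b in blobs(i,col,25) if 180<rect(b)[0][0]<450 and 130<rect(b)[0][1]<330])
E
```

```text
25.0 [ 0.5207 -0.1989  0.2511]
[[-0.9924  0.123   0.0088]
 [ 0.1229  0.9924 -0.0054]
 [-0.0094 -0.0042 -0.9999]]
rack mouth ends mid slot [[ 0.455  -0.1884  0.069 ]
end blue [245. 228.] C [ 0.5101 -0.2552  0.119 ] LxW 0.06257847472828243 0.016980377973097 dir -6.651474150218029
end blue [323. 228.] C [ 0.5168 -0.1958  0.119 ] LxW 0.0637121616577492 0.012681931296543564 dir -6.63720803107589
end blue [402. 240.] C [ 0.5341 -0.1368  0.119 ] LxW 0.06300111099590393 0.018281815433353683 dir -7.651436249764149
orange top [([388.0, 180.0], 208), ([271.0, 283.0], 110), ([217.0, 285.0], 168)]
orange scene [([387.0, 235.0], 179), ([424.0, 265.0], 178)]
blue top [([248.0, 274.0], 933), ([402.0, 273.0], 28)]
blue scene [([300.0, 167.0], 161), ([310.0, 177.0], 208), ([317.0, 190.0], 218), ([388.0, 275.0], 1137)]
```

```bash
python3 -c "
from plant import robot
print(robot.close_job())"
```

```text
the job is handed in; nothing more can be done
None
```

The thin orange board is down in the empty grey pocket and the thick blue spare is home in the middle rack slot. The spare's handle top held at 119 mm under a 30 N press. I handed the job in at about 25 s with nothing else touched, but I viewed 12 pictures against the limit of 10.

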